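# Seat the brass roller in the V-block and hold it down

## Robot

A 6-joint arm with a two-finger parallel gripper is mounted at the origin on the work surface. World frame = base frame: x ahead of the robot, y to its left, z up, the work surface at z = 0. Lengths are in m, angles in degrees, forces in N, time in s.
With the tool pointing down it reaches from about 0.3 to 0.75 m from the base axis. Payload 8.5 kg.
Tool frame: the origin (TCP) lies between the finger pads; the fingertips stand 17 mm ahead of it and the grasp point (between the pads) lies 2 mm behind it; z points along the fingers, y is the direction in which the jaws open and shut (so a half turn about z gives the same grasp; the last joint's range is limited). The gripper opens to 85 mm and grips with 20 to 120 N. Pads are 22 mm wide; open, the fingers measure 114 mm over their backs; the gripper's body (76 mm by 85 mm) begins 54 mm behind the grasp point. The pads swing forward as they close: fully open they stand 13 mm farther back than shut.
Start: joints at [58.883, 21.807, 74.336, -0, 83.858, -12.336], TCP at [0.177, 0.521, 0.248] pointing down, gripper open.
Joint ranges: [-178.18, 178.18], [-50.72, 133.34], [12.68, 142.11], [-81.47, 261.47], [9.98, 163.14], [-165.26, 165.26]. Speed limits (degrees/s): [136.94, 136.94, 180, 180, 180, 180].

## Interface

Orientations are given as a 3x3 rotation matrix whose columns are the frame's x, y, z axes.
In Python, from rig import readout, eyes, env gives the robot as it stands.
- The arm moves only by the tool arm_command, never from a script. Its argument "rows" is text: rows parted by semicolons, each of 7 numbers parted by spaces: the closure, from 0 (fully open) to 1 (shut), then the shift along the tool's x, y, z in mm, then the turn, a rotation vector about the tool's x, y, z in degrees. In form: grip dx dy dz rx ry rz; .... A call has 1 to 5 rows; each row shifts and turns the commanded pose from where the row before left it, along the tool's axes as they then stand; what a row does not reach is not made up. A row lasts 1/12 s, in which the tool goes at most 41.7 mm and 7.16 degrees, less where a joint would pass 70% of its speed; a pose out of reach is approached as far as the arm can. A call with a gripper value outside its range is refused whole. The fingers move at their own pace and stop on an object; "squeeze" is the grip in N (left out, the last holds). Time passes only in rows, so rows that do not move let the fingers close. It gives the time, the measured TCP pose, the force and the opening at its end, in the units of the state.
- readout.observe(): the state, without advancing time (a new reading comes with each control period).
- eyes.get_image(name): name is "scene" or "top"; returns the picture (400x640x3 uint8, red, green, blue); there is no depth.
- eyes.camera_model(name): a dict with "mtx" (3x3 intrinsics, pixels), "k1" (the pictures are not rectified: a ray, as slopes to the right and down, at radius r is drawn at 1 + k1 r^2 times it, then the intrinsics apply), "view" (4x4, takes a point from world to camera coordinates). Camera axes: x right, y up, looking along -z (the intrinsics and any distortion apply to the point x, -y, -z); pixel columns grow to the right and rows downward; lengths in m; the calibration is good to about 2 mm. A picture is of the moment at which its call begins. camera_model takes no time and is no camera call.
- env.close_job(): hands the job in, once; it reports no verdict.
The state is a dict: "time_s": time; "q": joint angles; "qvel": joint speeds; "joint_efforts": joint torques, N m; "position": TCP position; "tool_rot": TCP orientation; "ft_force": force on the tool from outside, world axes, zero at the start; "wrist_torque": the same for the moment, N m; "grip_width": finger opening in m.
Only numpy, scipy, OpenCV 4.12 (cv2) and the standard library are available. Lean on these libraries where they do the work, as an engineer would, in place of code of your own. Each camera call takes 0.05 s, during which the arm holds its last target. There are 200 camera calls.

## Task

Take the brass roller out of the cluttered plywood tray, leaving the other things in the tray where they are, and lay it, without dropping it, in the groove of the steel V-block, lengthwise in the groove and about centred on the block. Then press it down firmly, with roughly the push of a one-kilogram weight, so that it bears on both faces of the V, and finish while still holding it pressed there: do not let go or back off at the end.

Things in the scene. Friction and masses are not known exactly. Their poses are not given: they have to be found in the camera images.
- roller: the part to take: a solid roller with a bright yellow brass skin, 44 mm in diameter and 120 mm long, pale wooden discs on its end faces and a steel stub (14 mm in diameter, 8 mm long) at each end; about 280 g. Origin at its centre, on its axis; its x axis runs along the roller. It starts lying flat in the tray, its axis 22 mm above the tray's floor, and can roll if pushed
- tray: fixed plywood tray with scalloped rims, lined with blue cloth, outside 300 mm (x) by 360 mm (y), walls 10 mm thick, rim tops 60 mm above the bench; its inner floor is 10 mm above the bench. Origin at the centre of its underside
- rubber_roller: another roller lying in the tray, not wanted: black rubber skin, 40 mm in diameter and 120 mm long, red discs on its ends. Origin at its centre, its x axis along the roller. Loose
- vblock: steel V-block screwed to a pale beech board that is fixed to the bench. Board 140 mm (x) by 110 mm (y), 12 mm thick; block 80 mm long (x) by 72 mm wide (y), its flat shoulders 45 mm above the bench. A 90 degree V groove runs along the x axis in the middle of the block, 38 mm wide at the top; its bottom line is 26 mm above the bench. Origin at the centre of the board's underside
- cheek_left: the half of the steel V-block on the vblock's +y side, carrying one sloping face of the V (part of the fixed block). Same origin and axes as the vblock
- cheek_right: the half of the steel V-block on the vblock's -y side, carrying the other sloping face of the V. Same origin and axes as the vblock
- seat (a point): where the centre of the brass roller lies when it is seated in the V and centred on the block: 57 mm above the bench, 12 mm above the block's shoulders; the roller's crown is then 79 mm above the bench. The V is rigid: a roller held a little to one side bears mostly on one face; x axis along the groove
- beech_block: pale beech block in the tray, 30 x 90 x 35 mm, loose. Origin at the centre of its underside
- cork_block: cork block in the tray, 34 x 80 x 28 mm, loose. Origin at the centre of its underside
- polishing_iron: small iron with dark wooden handle in the tray, about 22 x 125 x 18 mm, long side along its y, loose. Origin under its middle
- brass_weight: copper-coloured weight in the tray, 30 x 60 x 22 mm, loose. Origin at the centre of its underside
Not all that is in view belongs to the job. Of the things that look like the roller, the largest one is meant.

How it is judged:
By the outcome, as a careful person would: the job done as asked, in the order asked, and still so for the second after the job is handed in, while the arm keeps its last pose, push and grip.
It also fails if it takes over 51 s, if anything falls off the work surface, if the arm or the gripper's body presses on something with over 40 N, if the wrist force passes 120 N, or if a joint passes its speed limit or range.

## Working session

There is one attempt and no reset: what is moved stays moved. The work goes in short steps, Python scripts to look and compute and a tool call to move; the robot and the scene stay as the last step left them, time stands still between calls to the robot, and variables do not carry over. Pictures are saved under pics/ and viewed, about 8 in all and at most 12, crops included, and the job is handed in when it is done.

Besides the shell and the picture viewer there is one more tool, called after "Call:" in YAML: its name, and indented under it one key for each argument. arm_command: Moves the arm, as the interface text tells. Its arguments: {"type":"object","properties":{"rows":{"type":"string"},"squeeze":{"type":"number"}},"required":["rows"]}

```bash
ls; mkdir -p pics; cat > h.py <<'E'
import numpy as np, cv2
from rig import readout, eyes, env
def snap(name, fn):
    im=eyes.get_image(name); cv2.imwrite('pics/'+fn, im[:,:,::-1]); return im
def ray(name,u,v):
    m=eyes.camera_model(name); K=np.array(m['mtx']); V=np.array(m['view']); k=m['k1']
    d=np.linalg.inv(K)@[u,v,1]; x,y=d[0],d[1]
    a,b=x,y
    for _ in range(30):
        s=1+k*(a*a+b*b); a,b=x/s,y/s
    R=V[:3,:3]; o=-R.T@V[:3,3]; return o, R.T@np.array([a,-b,-1])
def onz(name,u,v,z):
    o,d=ray(name,u,v); return o+d*(z-o[2])/d[2]
def proj(name,p):
    m=eyes.camera_model(name); K=np.array(m['mtx']); V=np.array(m['view']); k=m['k1']
    c=V[:3,:3]@np.array(p)+V[:3,3]; a,b=c[0]/-c[2],-c[1]/-c[2]; s=1+k*(a*a+b*b)
    return (K@[a*s,b*s,1])[:2]
def st():
    s=readout.observe(); print(s['time_s'],np.round(s['position'],4),np.round(s['ft_force'],2),s['grip_width']); print(np.round(s['tool_rot'],4)); print(np.round(s['q'],1)); return s
E
python3 - <<'E'
from h import *
snap('scene','s0.png'); snap('top','t0.png'); st()
for n in('scene','top'):
    m=eyes.camera_model(n); o,d=ray(n,320,200); print(n,o,d,m['mtx'],m['k1'])
E
```

```text
pics
0.1 [0.177  0.5205 0.2478] [ 0.42 -0.63  0.01] 0.0855510072714325
[[-9.468e-01  3.219e-01 -7.000e-04]
 [ 3.219e-01  9.468e-01 -1.100e-03]
 [ 3.000e-04 -1.300e-03 -1.000e+00]]
[ 58.9  21.8  74.4  -0.   83.9 -12.3]
scene [ 0.89302342 -0.45162568  0.98003168] [-0.3843536   0.38523343 -0.83902878] [[455.90415993   0.         315.60849222]
 [  0.         455.90415993 201.36726979]
 [  0.           0.           1.        ]] -0.00490050486302431
top [ 0.3518456  -0.03456136  1.08313934] [ 0.10673025 -0.02568928 -0.99398071] [[373.88523817   0.         317.38494231]
 [  0.         373.88523817 199.96124485]
 [  0.           0.           1.        ]] -0.09098284749584228
```

View pics/t0.png

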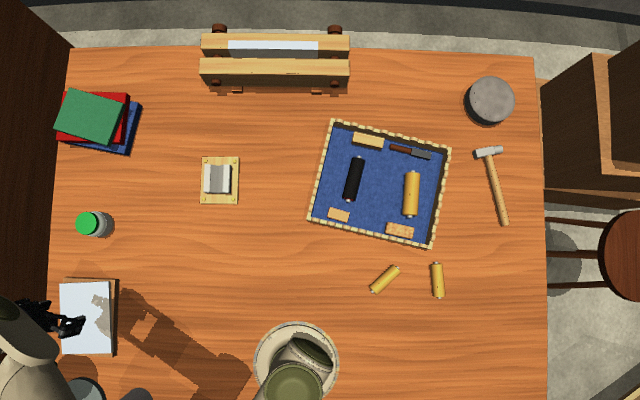

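View pics/s0.png

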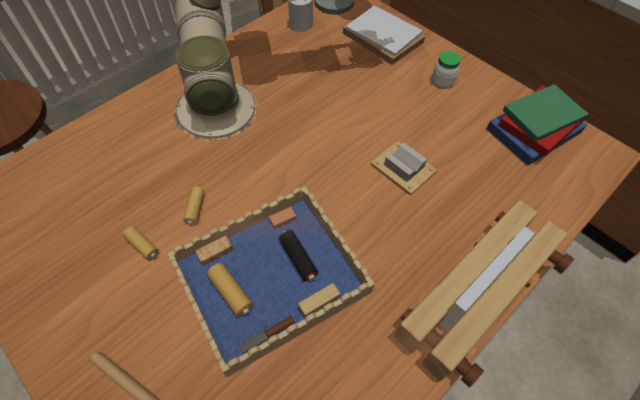

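Top view: the brass roller in the tray is at (411,193). The V-block is at (219,180), with its groove running up the image (about world x). Lookalikes are two smaller brass rollers outside the tray at (384,279) and (437,280), and the black rubber roller at (353,179). By size and place, (411,193) is the one I want. Next I measure it and check it in a crop.

```bash
python3 - <<'E'
from h import *
for n,box,f in(('top',(385,160,440,225),'t0.png'),('scene',(195,255,265,325),'s0.png')):
    im=cv2.imread('pics/'+f); hsv=cv2.cvtColor(im,cv2.COLOR_BGR2HSV)
    m=cv2.inRange(hsv,(10,70,60),(35,255,255)); k=np.zeros_like(m); x0,y0,x1,y1=box; k[y0:y1,x0:x1]=255; m&=k
    m=cv2.morphologyEx(m,cv2.MORPH_OPEN,np.ones((3,3)))
    c=max(cv2.findContours(m,0,1)[0],key=cv2.contourArea); r=cv2.minAreaRect(c); b=cv2.boxPoints(r); print(n,r)
    # axis ends: midpoints of short sides
    e=[np.linalg.norm(b[i]-b[(i+1)%4]) for i in range(4)]; i=int(np.argmin(e[:2]))
    A=(b[i]+b[i+1])/2; B=(b[(i+2)%4]+b[(i+3)%4])/2
    P,Q=onz(n,*A,.032),onz(n,*B,.032); print('ends',A,B,P,Q,'mid',(P+Q)/2,'len',np.linalg.norm(P-Q),'yaw',np.degrees(np.arctan2(*(P-Q)[1::-1])))
im=cv2.imread('pics/t0.png'); 
a=cv2.resize(im[150:212,185:250],None,fx=6,fy=6,interpolation=cv2.INTER_CUBIC); b=cv2.resize(im[150:212+25,375:440],None,fx=5,fy=5,interpolation=cv2.INTER_CUBIC)
H=max(a.shape[0],b.shape[0]); o=np.zeros((H,a.shape[1]+b.shape[1],3),np.uint8); o[:a.shape[0],:a.shape[1]]=a; o[:b.shape[0],a.shape[1]:]=b; cv2.imwrite('pics/c0.png',o); print(o.shape)
s=cv2.imread('pics/s0.png'); cv2.imwrite('pics/c1.png',cv2.resize(s[130:200,360:445],None,fx=7,fy=7,interpolation=cv2.INTER_CUBIC))
E
```

```text
top ((410.8560485839844, 193.30349731445312), (15.34505844116211, 43.041019439697266), 3.5763344764709473)
ends [412.19846 171.82489] [409.51364 214.7821 ] [ 0.55030143 -0.32686079  0.032     ] [ 0.42608923 -0.31712112  0.032     ] mid [ 0.48819533 -0.32199095  0.032     ] len 0.12459346749320217 yaw -4.4834753118032475
scene ((228.74002075195312, 288.82000732421875), (56.60000228881836, 20.200000762939453), 53.13010025024414)
ends [211.76003 266.18   ] [245.72002 311.46002] [ 0.41863389 -0.3181159   0.032     ] [ 0.55398086 -0.32895292  0.032     ] mid [ 0.48630738 -0.32353441  0.032     ] len 0.13578012610257884 yaw 175.4221840448455
(435, 715, 3)
```

View pics/c0.png

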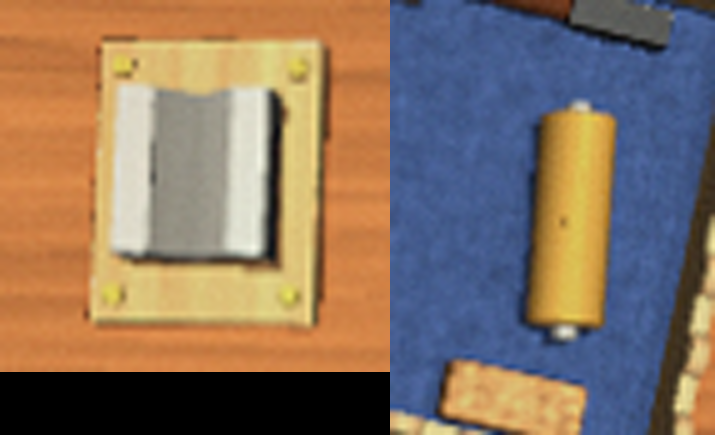

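View pics/c1.png

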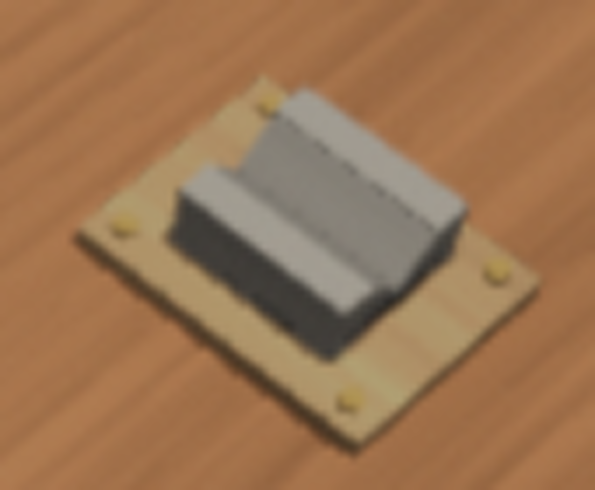

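The crop confirms the brass roller with its steel stubs. The V-block groove runs up the image, tilted slightly. Now I measure the block in both views.

```bash
python3 - <<'E'
from h import *
im=cv2.imread('pics/t0.png'); hsv=cv2.cvtColor(im,cv2.COLOR_BGR2HSV)
roi=np.zeros(im.shape[:2],np.uint8); roi[150:212,190:250]=255
m=cv2.inRange(hsv,(0,0,170),(180,60,255))&roi
C=sorted(cv2.findContours(m,0,1)[0],key=cv2.contourArea)[-2:]
for c in C: print(cv2.minAreaRect(c),cv2.contourArea(c),onz('top',*cv2.minAreaRect(c)[0],.045))
def show(n,pts,z,t):
    W=[onz(n,*p,z) for p in pts]; print(n,t,np.round(np.mean(W,0),4)); print(np.round([w[:2] for w in W],4).tolist()); return W
f=lambda L:[(a/6+185-.4,b/6+150-.4) for a,b in L]
def yaw(a,b): return np.degrees(np.arctan2(b[1]-a[1],b[0]-a[0]))
W=show('top',f([(103,40),(320,40),(312,321),(93,320)]),.012,'board'); print(yaw(W[3],W[0]),yaw(W[2],W[1]))
W=show('top',f([(116,86),(273,90),(264,256),(111,253)]),.045,'block'); print(yaw(W[3],W[0]),yaw(W[2],W[1]))
W=show('top',f([(155,88),(233,92),(225,257),(150,255)]),.045,'groove'); print(yaw(W[3],W[0]),yaw(W[2],W[1]))
g=lambda L:[(a/7+360-.4,b/7+130-.4) for a,b in L]
W=show('scene',g([(265,79),(540,284),(355,442),(78,234)]),.012,'board'); print(yaw(W[0],W[1]),yaw(W[3],W[2]))
W=show('scene',g([(303,88),(468,210),(345,308),(180,188)]),.045,'block'); print(yaw(W[0],W[1]),yaw(W[3],W[2]))
E
```

```text
((207.0, 177.5), (27.0, 6.0), 90.0) 136.0 [0.52246903 0.25779983 0.045     ]
((225.0, 178.0), (28.0, 6.0), 90.0) 141.0 [0.52169081 0.20662418 0.045     ]
top board [0.5226 0.2316 0.012 ]
[[0.5907, 0.2857], [0.5919, 0.179], [0.4544, 0.1778], [0.4533, 0.2839]]
0.7493561024174287 0.5182448473310631
top block [0.5212 0.231  0.045 ]
[[0.5613, 0.2685], [0.5602, 0.1937], [0.4814, 0.1948], [0.4818, 0.267]]
1.0499547441739328 -0.7978609871622369
top groove [0.5203 0.231  0.045 ]
[[0.5605, 0.2498], [0.559, 0.2127], [0.4807, 0.2131], [0.4811, 0.2485]]
0.9304875397330368 -0.3579553360361509
scene board [0.5255 0.2287 0.012 ]
[[0.4567, 0.2835], [0.5945, 0.2824], [0.5928, 0.176], [0.4581, 0.173]]
-0.4550477992829492 1.2852022262482974
scene block [0.5241 0.2308 0.045 ]
[[0.4845, 0.2655], [0.565, 0.2651], [0.5626, 0.1972], [0.4845, 0.1952]]
-0.3298881418882935 1.4787838300126928
```

Call:
arm_command:
  rows: "0.3 -28.9 -27.2 0 0 0 0; 0.3 -28.9 -27.2 0 0 0 0; 0.3 -28.9 -27.2 0 0 0 0; 0.3 -28.9 -27.2 0 0 0 0; 0.3 -28.9 -27.2 0 0 0 0"
  squeeze: 40

```text
time_s: 0.52
position: [0.2703, 0.3437, 0.2481]
tool_rot: [[-0.947, 0.321, -0.0], [0.321, 0.947, -0.0], [0.0, -0.0, -1.0]]
ft_force: [1.4, 0.8, 0.2]
grip_width: 0.0601
```

Call:
arm_command:
  rows: "0.3 -28.9 -27.2 0 0 0 0; 0.3 -28.9 -27.2 0 0 0 0; 0.3 -28.9 -27.2 0 0 0 0; 0.3 -28.9 -27.2 0 0 0 0; 0.3 -28.9 -27.2 0 0 0 0"

```text
time_s: 0.93
position: [0.3634, 0.1683, 0.2483]
tool_rot: [[-0.947, 0.322, -0.0], [0.322, 0.947, 0.0], [0.0, 0.0, -1.0]]
ft_force: [0.7, 0.8, -0.0]
grip_width: 0.0599
```

Call:
arm_command:
  rows: "0.3 -28.9 -27.2 0 0 0 0; 0.3 -28.9 -27.2 0 0 0 0; 0.3 -19.8 -33.8 0 0 0 0; 0.3 -19.8 -33.8 0 0 0 0; 0.3 -19.8 -33.8 0 0 0 0"

```text
time_s: 1.35
position: [0.4238, -0.017, 0.2482]
tool_rot: [[-0.947, 0.322, -0.0], [0.322, 0.947, 0.0], [0.0, 0.0, -1.0]]
ft_force: [1.0, 0.4, 0.1]
grip_width: 0.0597
```

Call:
arm_command:
  rows: "0.3 -19.8 -33.8 0 0 0 0; 0.3 -19.8 -33.8 0 0 0 0; 0.3 -19.8 -33.8 0 0 0 0; 0.3 -19.8 -33.8 0 0 0 0; 0.3 -19.8 -33.8 0 0 0 0"

```text
time_s: 1.77
position: [0.463, -0.209, 0.2481]
tool_rot: [[-0.947, 0.322, -0.0], [0.322, 0.947, 0.0], [0.001, 0.0, -1.0]]
ft_force: [0.5, 0.3, -0.5]
grip_width: 0.0599
```

Call:
arm_command:
  rows: "0.3 -19.8 -33.8 0 0 0 0; 0.3 -19.8 -33.8 0 0 0 0; 0.3 -19.8 -33.8 0 0 0 0; 0.3 0 0 0 0 0 -7.15; 0.3 0 0 0 0 0 -7.15"

```text
time_s: 2.18
position: [0.4866, -0.3241, 0.247]
tool_rot: [[-0.997, 0.075, -0.001], [0.075, 0.997, 0.001], [0.001, 0.001, -1.0]]
ft_force: [-0.2, 1.2, -0.0]
grip_width: 0.0597
```

Call:
arm_command:
  rows: "0.3 0 0 31 0 0 0; 0.3 0 0 31 0 0 0; 0.3 0 0 31 0 0 0; 0.3 0 0 31 0 0 0; 0.3 0 0 31 0 0 0"

```text
time_s: 2.6
position: [0.4866, -0.3219, 0.0917]
tool_rot: [[-0.997, 0.078, -0.0], [0.078, 0.997, 0.0], [0.0, 0.0, -1.0]]
ft_force: [0.8, -0.3, -0.4]
grip_width: 0.0599
```

```bash
python3 - <<'E'
from h import *
s=snap('scene','s1.png'); t=snap('top','t1.png'); st()
a=cv2.resize(s[200:330,170:300,::-1],(500,500)); b=cv2.resize(t[150:230,360:440,::-1],(300,300)); o=np.zeros((500,800,3),np.uint8); o[:,:500]=a;o[:300,500:]=b; cv2.imwrite('pics/c2.png',o)
E
```

```text
2.7 [ 0.485  -0.3204  0.0888] [-0.67 -0.3  -0.37] 0.05934783903517882
[[-0.9969  0.0783 -0.0069]
 [ 0.0782  0.9969  0.007 ]
 [ 0.0075  0.0064 -1.    ]]
[ -45.1   34.1   81.8   -0.    64.7 -130.6]
```

View pics/c2.png

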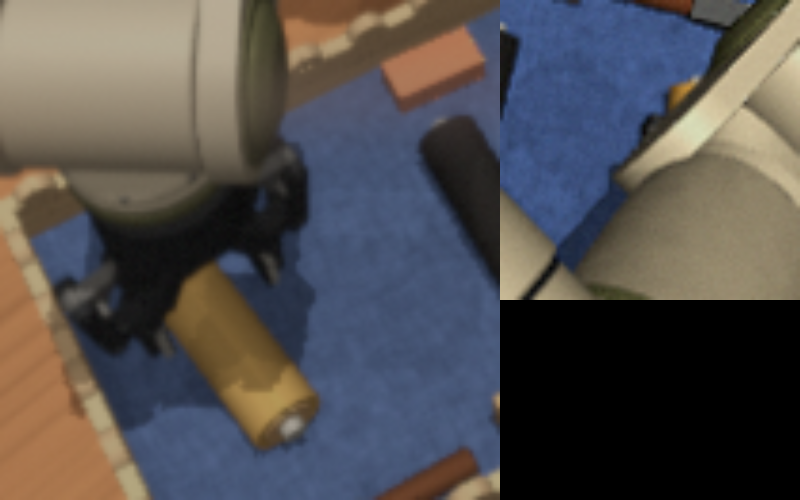

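Scene crop: the fingertips, at crop (272,275) and (165,345), straddle the roller with room on both sides, and the tray wall is clear. Descending now.

Call:
arm_command:
  rows: "0.3 0 0 14 0 0 0; 0.3 0 0 14 0 0 0; 0.3 0 0 14 0 0 0; 0.3 0 0 8.5 0 0 0; 0.3 0 0 0 0 0 0"

```text
time_s: 3.12
position: [0.4867, -0.322, 0.0426]
tool_rot: [[-0.997, 0.078, -0.001], [0.078, 0.997, 0.001], [0.001, 0.001, -1.0]]
ft_force: [-0.1, 1.2, -0.4]
grip_width: 0.0599
```

```bash
python3 - <<'E'
from h import *
st()
for z in(.06,.065,.07,.075,.08,.085): print(z,onz('scene',240.7,271.5,z)[:2],onz('scene',212.9,289.7,z)[:2])
E
```

```text
3.1167 [ 0.4867 -0.322   0.0426] [-0.14  1.17 -0.36] 0.0598508419581717
[[-9.969e-01  7.810e-02 -9.000e-04]
 [ 7.810e-02  9.969e-01  9.000e-04]
 [ 1.000e-03  8.000e-04 -1.000e+00]]
[ -45.1   37.6   84.1   -0.    58.3 -130.6]
0.06 [ 0.48634133 -0.28389212] [ 0.47850137 -0.35316499]
0.065 [ 0.48855148 -0.28480369] [ 0.48075413 -0.35370008]
0.07 [ 0.49076163 -0.28571525] [ 0.48300689 -0.35423518]
0.075 [ 0.49297179 -0.28662681] [ 0.48525965 -0.35477027]
0.08 [ 0.49518194 -0.28753838] [ 0.48751241 -0.35530537]
0.085 [ 0.49739209 -0.28844994] [ 0.48976517 -0.35584046]
```

Call:
arm_command:
  rows: "0.3 0 0 2 0 0 0; 0.45 0 0 0 0 0 0; 0.7 0 0 0 0 0 0; 0.7 0 0 0 0 0 0; 0.7 0 0 0 0 0 0"
  squeeze: 50

```text
time_s: 3.53
position: [0.4872, -0.3224, 0.0422]
tool_rot: [[-0.997, 0.078, 0.001], [0.078, 0.997, -0.001], [-0.002, -0.001, -1.0]]
ft_force: [-1.1, 1.0, 6.1]
grip_width: 0.0424
```

Call:
arm_command:
  rows: "0.7 0 0 0 0 0 0; 0.7 0 0 -3 0 0 0; 0.7 0 0 -8 0 0 0; 0.7 0 0 -10 0 0 0; 0.7 0 0 -10 0 0 0"

```text
time_s: 3.95
position: [0.4868, -0.3221, 0.0728]
tool_rot: [[-0.997, 0.078, -0.0], [0.078, 0.997, 0.0], [0.0, 0.0, -1.0]]
ft_force: [0.1, -0.6, -3.2]
grip_width: 0.0422
```

```bash
python3 - <<'E'
from h import *
st()
s=snap('scene','s2.png'); cv2.imwrite('pics/c3.png',cv2.resize(s[200:330,150:300,::-1],None,fx=5,fy=5,interpolation=cv2.INTER_CUBIC)[:600])
E
```

```text
3.95 [ 0.4868 -0.3221  0.0728] [ 0.11 -0.6  -3.23] 0.04217315508837765
[[-9.969e-01  7.810e-02 -1.000e-04]
 [ 7.810e-02  9.969e-01  0.000e+00]
 [ 1.000e-04  0.000e+00 -1.000e+00]]
[ -45.1   35.3   82.7   -0.    62.1 -130.6]
```

View pics/c3.png

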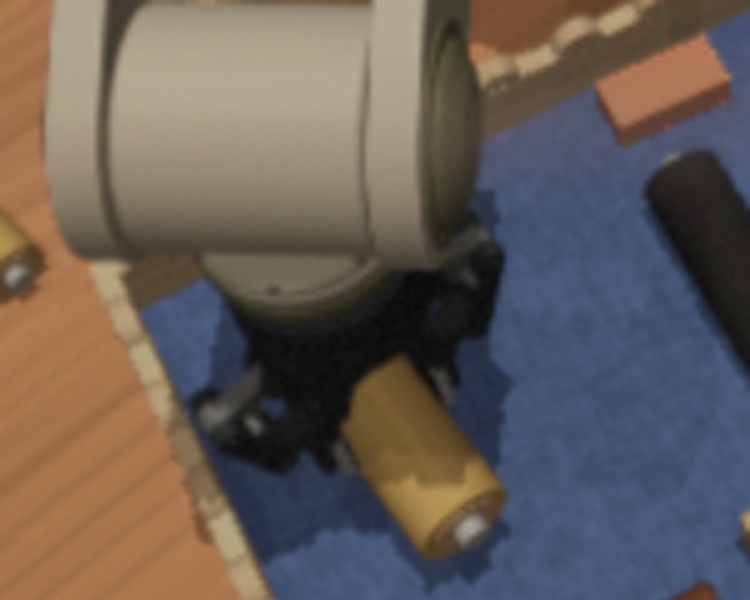

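```bash
python3 - <<'E'
from h import *
for f in ('s0','s2'):
    im=cv2.imread(f'pics/{f}.png'); hsv=cv2.cvtColor(im,cv2.COLOR_BGR2HSV)
    m=cv2.inRange(hsv,(0,0,150),(180,50,255)); k=np.zeros_like(m); k[295:320,230:260]=255; m&=k
    c=max(cv2.findContours(m,0,1)[0],key=cv2.contourArea); M=cv2.moments(c); u,v=M['m10']/M['m00'],M['m01']/M['m00']
    print(f,u,v,cv2.contourArea(c))
    for z in (.025,.032,.05,.056,.06,.064,.068): 
        p=onz('scene',u,v,z); print(z,p[:2], 'dy from axis',p[1]+.322+(p[0]-.4865)*.0784)
E
```

```text
s0 245.33333333333331 310.0 1.0
0.025 [ 0.54836828 -0.32660507] dy from axis 0.00024540186775987276
0.032 [ 0.55089447 -0.32752142] dy from axis -0.0004728963290265061
0.05 [ 0.55739037 -0.32987775] dy from axis -0.0023199488350486358
0.056 [ 0.55955567 -0.3306632 ] dy from axis -0.0029356330037226845
0.06 [ 0.5609992  -0.33118683] dy from axis -0.003346089116172038
0.064 [ 0.56244274 -0.33171046] dy from axis -0.0037565452286214013
0.068 [ 0.56388627 -0.33223409] dy from axis -0.0041670013410707646
s2 243.09523809523807 305.0952380952381 3.5
0.025 [ 0.53643739 -0.32320112] dy from axis 0.0027139672156112843
0.032 [ 0.53905103 -0.32414243] dy from axis 0.0019775754228490896
0.05 [ 0.5457718  -0.32656291] dy from axis 8.39965271749888e-05
0.056 [ 0.54801205 -0.32736974] dy from axis -0.0005471964380496432
0.06 [ 0.54950556 -0.32790763] dy from axis -0.0009679917481994664
0.064 [ 0.55099906 -0.32844551] dy from axis -0.0013887870583492896
0.068 [ 0.55249257 -0.3289834 ] dy from axis -0.001809582368499066
```

Call:
arm_command:
  rows: "0.7 0 0 -20 0 0 0; 0.7 0 0 -30 0 0 0; 0.7 0 0 -30 0 0 0; 0.7 0 10 -30 0 0 0; 0.7 0 20 -10 0 0 0"

```text
time_s: 4.42
position: [0.49, -0.2942, 0.1967]
tool_rot: [[-0.997, 0.08, 0.006], [0.08, 0.997, -0.006], [-0.006, -0.005, -1.0]]
ft_force: [0.6, 0.3, -2.8]
grip_width: 0.0418
```

Call:
arm_command:
  rows: "0.7 0.6 30 0 0 0 0; 0.7 0.6 39 0 0 0 0; 0.7 0.6 39 0 0 0 0; 0.7 0.6 39 0 0 0 0; 0.7 0.6 39 0 0 0 0"

```text
time_s: 4.83
position: [0.5003, -0.1048, 0.1924]
tool_rot: [[-0.997, 0.079, 0.001], [0.079, 0.997, -0.0], [-0.001, -0.0, -1.0]]
ft_force: [0.2, -0.2, -2.6]
grip_width: 0.0418
```

Call:
arm_command:
  rows: "0.7 0.6 39 0 0 0 0; 0.7 0.6 39 0 0 0 0; 0.7 0.6 39 0 0 0 0; 0.7 0.6 39 0 0 0 0; 0.7 0.6 39 0 0 0 0"

```text
time_s: 5.25
position: [0.5126, 0.09, 0.1925]
tool_rot: [[-0.997, 0.078, 0.001], [0.078, 0.997, -0.0], [-0.001, -0.0, -1.0]]
ft_force: [1.1, -0.3, -4.1]
grip_width: 0.0419
```

Call:
arm_command:
  rows: "0.7 0.6 39 0 0 0 0; 0.7 0.6 39 0 0 0 0; 0.7 0.6 33 0 0 0 0; 0.7 0.6 20 0 0 0 0; 0.7 0 11 0 0 0 0"

```text
time_s: 5.67
position: [0.5212, 0.2324, 0.1921]
tool_rot: [[-0.997, 0.076, 0.0], [0.076, 0.997, 0.001], [-0.0, 0.001, -1.0]]
ft_force: [-0.1, 0.4, -3.6]
grip_width: 0.0425
```

Call:
arm_command:
  rows: "0.7 0 0 20 0 0 -2.5; 0.7 0 0 30 0 0 -2.4; 0.7 0 0 20 0 0 0; 0.7 0 0 10 0 0 0; 0.7 0 0 0 0 0 0"

```text
time_s: 6.08
position: [0.521, 0.2291, 0.1101]
tool_rot: [[-1.0, -0.006, -0.004], [-0.006, 1.0, -0.001], [0.004, -0.001, -1.0]]
ft_force: [0.6, 0.3, -3.5]
grip_width: 0.0422
```

```bash
python3 - <<'E'
from h import *
st()
s=snap('scene','s3.png'); t=snap('top','t3.png')
a=cv2.resize(s[90:210,330:450,::-1],(480,480),interpolation=cv2.INTER_CUBIC); b=cv2.resize(t[140:220,180:260,::-1],(320,320)); o=np.zeros((480,800,3),np.uint8); o[:,:480]=a;o[:320,480:]=b; cv2.imwrite('pics/c4.png',o)
E
```

```text
6.0833 [0.521  0.2291 0.1101] [ 0.6   0.3  -3.46] 0.042249396321501535
[[-1.0e+00 -6.3e-03 -3.8e-03]
 [-6.3e-03  1.0e+00 -1.0e-03]
 [ 3.8e-03 -9.0e-04 -1.0e+00]]
[ 11.8  31.4  82.8  -0.   66.  -78.5]
```

View pics/c4.png

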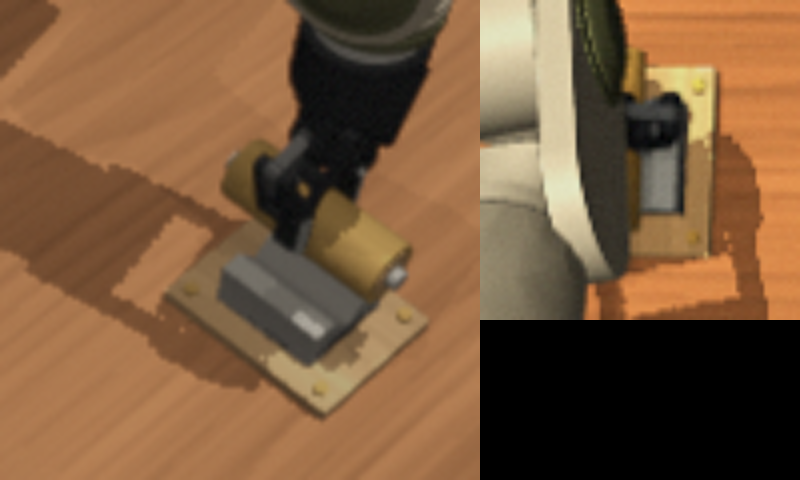

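```bash
python3 - <<'E'
from h import *
def ony(u,v,y):
    o,d=ray('scene',u,v); return o+d*(y-o[1])/d[1]
for dy in (-.021,-.026,-.03): print('tip',dy,ony(402.3,152.3,.2291+dy))
A=(429.0,158.6);B=(387.8,128.5)
for z in(.098,.1005,.103): 
    p,q=onz('scene',*A,z),onz('scene',*B,z); print(z,p,q,(p+q)/2,np.linalg.norm(p-q),np.degrees(np.arctan2((p-q)[1],(p-q)[0])))
E
```

```text
tip -0.021 [0.52272381 0.2081     0.08553811]
tip -0.026 [0.52553028 0.2031     0.0923174 ]
tip -0.03 [0.52777545 0.1991     0.09774083]
0.098 [0.58588279 0.23143887 0.098     ] [0.45125371 0.23162595 0.098     ] [0.51856825 0.23153241 0.098     ] 0.13462921030439898 -0.07962029592932489
0.1005 [0.58675334 0.22950281 0.1005    ] [0.45250584 0.22968937 0.1005    ] [0.51962959 0.22959609 0.1005    ] 0.13424762194215137 -0.07962029592932796
0.103 [0.58762388 0.22756676 0.103     ] [0.45375798 0.22775279 0.103     ] [0.52069093 0.22765977 0.103     ] 0.13386603357990381 -0.07962029592933102
```

Scene crop: the roller is level over the groove, with stubs at crop (397,275) and (232,155). Its centre is within about 2 mm of the block's, and the fingertips clear the shoulders. Lowering.

Call:
arm_command:
  rows: "0.7 -2.5 1.5 10 0 0 0; 0.7 0 0 12 0 0 0; 0.7 0 0 10 0 0 0; 0.7 0 0 5 0 0 0; 0.7 0 0 0 0 0 0"

```text
time_s: 6.6
position: [0.5238, 0.2313, 0.0739]
tool_rot: [[-1.0, -0.007, -0.002], [-0.007, 1.0, -0.0], [0.002, -0.0, -1.0]]
ft_force: [-1.4, 0.2, -3.5]
grip_width: 0.0422
```

Call:
arm_command:
  rows: "0.7 0 0 1.5 0 0 0; 0.7 0 0 0 0 0 0; 0.7 0 0 1 0 0 0; 0.7 0 0 0 0 0 0"

```text
time_s: 6.93
position: [0.5243, 0.2314, 0.0726]
tool_rot: [[-1.0, -0.007, 0.001], [-0.007, 1.0, 0.0], [-0.001, 0.0, -1.0]]
ft_force: [-0.1, -0.7, -2.1]
grip_width: 0.0419
```

Call:
arm_command:
  rows: "0.7 0 0 1 0 0 0; 0.7 0 0 0 0 0 0; 0.7 0 0 0 0 0 0"

```text
time_s: 7.18
position: [0.5241, 0.2314, 0.0714]
tool_rot: [[-1.0, -0.007, 0.0], [-0.007, 1.0, 0.0], [-0.0, 0.0, -1.0]]
ft_force: [-0.3, -0.2, -2.4]
grip_width: 0.0422
```

Call:
arm_command:
  rows: "0.7 0 0 1 0 0 0; 0.7 0 0 0 0 0 0; 0.7 0 0 0 0 0 0"

```text
time_s: 7.43
position: [0.5241, 0.2314, 0.0702]
tool_rot: [[-1.0, -0.007, -0.0], [-0.007, 1.0, -0.0], [0.0, -0.0, -1.0]]
ft_force: [0.5, 0.6, -3.4]
grip_width: 0.0424
```

Call:
arm_command:
  rows: "0.7 0 0 1 0 0 0; 0.7 0 0 0 0 0 0; 0.7 0 0 0 0 0 0"

```text
time_s: 7.68
position: [0.5241, 0.2314, 0.0693]
tool_rot: [[-1.0, -0.007, -0.0], [-0.007, 1.0, -0.0], [0.0, -0.0, -1.0]]
ft_force: [0.7, -0.5, -3.2]
grip_width: 0.042
```

Call:
arm_command:
  rows: "0.7 0 0 1 0 0 0; 0.7 0 0 0 0 0 0; 0.7 0 0 0 0 0 0"

```text
time_s: 7.93
position: [0.5242, 0.2314, 0.0683]
tool_rot: [[-1.0, -0.007, 0.0], [-0.007, 1.0, 0.0], [-0.0, 0.0, -1.0]]
ft_force: [0.2, 0.3, -3.3]
grip_width: 0.0422
```

Call:
arm_command:
  rows: "0.7 0 0 0.6 0 0 0; 0.7 0 0 0 0 0 0; 0.7 0 0 0 0 0 0"

```text
time_s: 8.18
position: [0.5242, 0.2316, 0.0681]
tool_rot: [[-1.0, -0.007, 0.001], [-0.007, 1.0, 0.0], [-0.001, 0.0, -1.0]]
ft_force: [-1.2, 1.8, 0.8]
grip_width: 0.0421
```

Call:
arm_command:
  rows: "0.7 0 0.7 0 0 0 0; 0.7 0 0 0 0 0 0; 0.7 0 0 0 0 0 0; 0.7 0 0 0 0 0 0"

```text
time_s: 8.52
position: [0.5241, 0.2321, 0.0676]
tool_rot: [[-1.0, -0.007, -0.0], [-0.007, 1.0, -0.0], [0.0, -0.0, -1.0]]
ft_force: [-0.7, 0.7, -2.0]
grip_width: 0.0422
```

Call:
arm_command:
  rows: "0.7 0 0 0.6 0 0 0; 0.7 0 0 0 0 0 0; 0.7 0 0 0 0 0 0; 0.7 0 0 0 0 0 0"

```text
time_s: 8.85
position: [0.5242, 0.2322, 0.0674]
tool_rot: [[-1.0, -0.007, 0.0], [-0.007, 1.0, 0.0], [-0.0, 0.0, -1.0]]
ft_force: [-2.1, 2.0, 2.6]
grip_width: 0.0417
```

```bash
python3 - <<'E'
from h import *
s=st(); print(s['wrist_torque'])
E
```

```text
8.85 [0.5242 0.2322 0.0674] [-2.05  2.04  2.63] 0.04171318254616537
[[-1.0e+00 -7.4e-03  4.0e-04]
 [-7.4e-03  1.0e+00  3.0e-04]
 [-4.0e-04  3.0e-04 -1.0e+00]]
[ 12.1  34.9  84.8   0.   60.4 -78.4]
[ 0.25348997  0.32529606 -0.03830182]
```

Call:
arm_command:
  rows: "0.7 0 0.7 0 0 0 0; 0.7 0 0 0 0 0 0; 0.7 0 0 0 0 0 0; 0.7 0 0 0 0 0 0"

```text
time_s: 9.18
position: [0.5242, 0.2323, 0.0673]
tool_rot: [[-1.0, -0.007, 0.0], [-0.007, 1.0, -0.001], [-0.0, -0.001, -1.0]]
ft_force: [-2.7, -2.2, 5.2]
grip_width: 0.0424
```

Call:
arm_command:
  rows: "0.7 0 0 0.6 0 0 0; 0.7 0 0 0 0 0 0; 0.7 0 0 0 0 0 0; 0.7 0 0 0 0 0 0"

```text
time_s: 9.52
position: [0.5242, 0.2323, 0.0673]
tool_rot: [[-1.0, -0.007, 0.0], [-0.007, 1.0, -0.001], [-0.0, -0.001, -1.0]]
ft_force: [-4.1, -2.6, 10.2]
grip_width: 0.0421
```

```bash
python3 - <<'E'
from h import *
s=st(); print(s['wrist_torque'])
E
```

```text
9.5167 [0.5242 0.2323 0.0673] [-4.11 -2.65 10.21] 0.042091894843215474
[[-1.0e+00 -7.2e-03  4.0e-04]
 [-7.2e-03  1.0e+00 -7.0e-04]
 [-4.0e-04 -7.0e-04 -1.0e+00]]
[ 12.1  34.9  84.7  -0.1  60.4 -78.3]
[-0.53938411  0.65005098 -0.08477481]
```

Call:
arm_command:
  rows: "0.7 0.4 -0.35 0 0 0 0; 0.7 0 0 0 0 0 0; 0.7 0 0 0 0 0 0; 0.7 0 0 0 0 0 0; 0.7 0 0 0 0 0 0"

```text
time_s: 9.93
position: [0.5242, 0.2323, 0.0673]
tool_rot: [[-1.0, -0.007, 0.001], [-0.007, 1.0, -0.0], [-0.001, -0.0, -1.0]]
ft_force: [-2.1, -1.0, 9.6]
grip_width: 0.0423
```

```bash
python3 - <<'E'
from h import *
s=snap('scene','s4.png'); s_=s
for i in range(4): a=readout.observe(); print(a['time_s'],np.round(a['ft_force'],2),np.round(a['wrist_torque'],3),np.round(a['position'],4)); eyes.get_image('top')
cv2.imwrite('pics/c5.png',cv2.resize(s_[100:210,340:450,::-1],(660,600),interpolation=cv2.INTER_CUBIC))
E
```

```text
9.9833 [-2.73 -0.73  8.52] [-0.221  0.374 -0.059] [0.5242 0.2323 0.0673]
10.0333 [-2.56 -0.9   8.77] [-0.281  0.404 -0.064] [0.5242 0.2323 0.0673]
10.0833 [-1.93 -1.53  8.35] [-0.205  0.338 -0.064] [0.5242 0.2323 0.0673]
10.1333 [-3.07 -0.34  8.33] [-0.212  0.375 -0.099] [0.5241 0.2323 0.0673]
```

View pics/c5.png

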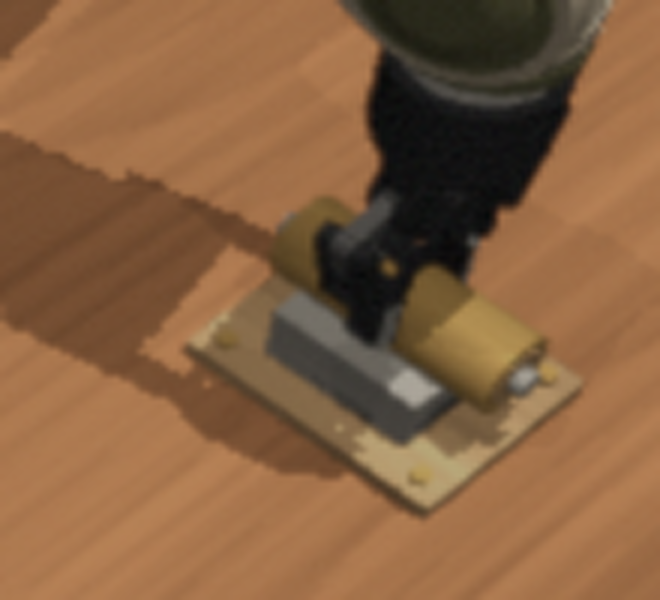

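Scene crop: the roller lies in the groove, held by the fingers and sticking out evenly at both ends. Forces show bearing on both faces: the side force changed sign with y, while y itself stayed locked at 0.2323. I'll trim the side loads and bring the push to about 10 N.

Call:
arm_command:
  rows: "0.7 0.5 -0.15 0.2 0 0 0; 0.7 0 0 0 0 0 0; 0.7 0 0 0 0 0 0; 0.7 0 0 0 0 0 0; 0.7 0 0 0 0 0 0"

```text
time_s: 10.6
position: [0.5241, 0.2323, 0.0673]
tool_rot: [[-1.0, -0.007, 0.003], [-0.007, 1.0, 0.0], [-0.003, 0.0, -1.0]]
ft_force: [0.1, 0.1, 8.7]
grip_width: 0.042
```

```bash
python3 - <<'E'
from h import *
for i in range(6): a=readout.observe(); print(a['time_s'],np.round(a['ft_force'],2),np.round(a['wrist_torque'],3),np.round(a['position'],4)); s=eyes.get_image('scene')
def ony(u,v,y):
    o,d=ray('scene',u,v); return o+d*(y-o[1])/d[1]
print('stub R',ony(427.0,169.0,.2323),'stub L',ony(387.5,140.0,.2323)); 
for dy in(-.021,-.026,-.03): print('tip',dy,ony(402.2,162.9,.2323+dy))
# other tray contents unmoved: compare before/after outside arm
b=cv2.imread('pics/s0.png')[:,:,::-1]; d=cv2.absdiff(s,b).max(2); m=cv2.threshold(d[195:365,175:370],40,255,0)[1]
for c in cv2.findContours(cv2.morphologyEx(m,cv2.MORPH_OPEN,np.ones((2,2))),0,2)[0]: print('changed',np.array(cv2.boundingRect(c))+[175,195,0,0],cv2.contourArea(c))
E
```

```text
10.6 [0.07 0.06 8.71] [-0.164  0.177 -0.125] [0.5241 0.2323 0.0673]
10.65 [-1.22 -0.43  9.14] [-0.142  0.17  -0.052] [0.5241 0.2323 0.0673]
10.7 [-0.96 -0.31  8.8 ] [-0.169  0.186 -0.139] [0.5241 0.2323 0.0673]
10.75 [-0.52  0.34  9.47] [-0.098  0.121 -0.051] [0.5241 0.2323 0.0673]
10.8 [-0.64 -1.1   8.88] [-0.172  0.15  -0.058] [0.5241 0.2323 0.0673]
10.85 [ 0.02 -0.59  9.48] [-0.12   0.135 -0.043] [0.5241 0.2323 0.0673]
stub R [0.58954383 0.2323     0.05830613] stub L [0.45705274 0.2323     0.05726761]
tip -0.021 [0.52845187 0.2113     0.04461483]
tip -0.026 [0.53120159 0.2063     0.05167004]
tip -0.03 [0.53340136 0.2023     0.05731422]
changed [208 264  46  54] 1145.5
```

```bash
python3 -c "
from h import *
print(env.close_job()); st()"
```

```text
the job is handed in; nothing more can be done
None
the job is handed in; nothing more can be done
```

The brass roller is lying in the V-block groove, still gripped and pressed down. I handed the job in at about 10.9 s on the robot clock.

I took it from the tray with a 50 N grip and lowered it until it touched. It first bore on the −y face only, so I shifted it about 1 mm in +y until it bore on both faces, then trimmed out the side loads.

Last checks:
- **Push:** steady at 8.7–9.5 N down, with side forces mostly within 1 N. The fingertips are estimated to be about 5 mm above the shoulders, so the load goes through the roller.
- **Seating:** the camera puts the roller axis at about 58 mm above the bench, against 57 mm when seated.
- **Centring:** the roller's centre is at x ≈ 0.523 m. The block's centre measured 0.521 m in the top view and 0.524 m in the scene view, so it is centred to within about 2 mm.
- **Tray:** before and after images differ only where the brass roller had been.

Two readings disagreed slightly. The groove's y came out at 0.231 m in the images but 0.232 m by contact, and I went with the contact value. The gripper opening reads 42 mm on the 44 mm roller, but the grip held throughout.

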